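# Clear the service cover and hold it open at the set arm

### The arm

A 6-joint arm with a two-finger parallel gripper is mounted at the origin on the work surface. World frame = base frame: x ahead of the robot, y to its left, z up, the work surface at z = 0. Lengths are in mm, angles in rad, forces in N, time in s.
With the tool pointing down it reaches from about 350 to 975 mm from the base axis. Payload 7.1 kg.
Tool frame: the origin (TCP) lies midway between the tips of the shut fingers; the grasp point (between the pads) lies pinch_z behind it (pinch_z is the distance from the TCP to the grasp point, in mm); z points along the fingers, y is the line along which they close (so a half turn about z gives the same grasp; the last joint's range is limited). The gripper opens to 88 mm and grips with 3 to 60 N. Pads are 20 mm wide; open, the fingers measure 115 mm over their backs; the gripper's body (75 mm by 178 mm) begins 61 mm behind the grasp point.
Start: joints at [1.253, 0.423, 1.63, -0, 1.089, -0.019], TCP at [183.952, 597.299, 190.275] pointing down, gripper open.
Joint ranges: [-3, 3], [-0.9, 2.11], [0.09, 2.58], [-1.31, 4.45], [0.11, 2.69], [-2.54, 2.54]. Speed limits (rad/s): [2.39, 2.39, 3.01, 3.14, 3.14, 3.14].

### API

Orientations are given as a rotation vector (axis times angle).
In Python, from workcell import get_obs, get_image, close_job, pinch_z gives the robot as it stands.
- The arm moves only by the tool jog_arm, never from a script. Its argument "commands" is a list of rows, each a list of 3 entries, a list of its own where there are three numbers: the gripper command: -1 is shut, 1 is fully open, values between are in proportion, then the shift along the tool's x, y, z as a fraction of full scale, then the turn, a rotation vector about the tool's x, y, z as a fraction of full scale. In form: [[gripper, [tx, ty, tz], [rx, ry, rz]], ...]. A call has 1 to 10 rows; each row shifts and turns the commanded pose from where the row before left it, along the tool's axes as they then stand; what a row does not reach is not made up. Full scale, the value 1, is 0.1 m for a shift and 45 degrees for a turn. A row lasts 1/10 s, in which the tool goes at most 50 mm and 8.59 degrees, less where a joint would pass 70% of its speed; a pose out of reach is approached as far as the arm can. A call with a number of a shift or a turn outside -1 to 1 is refused whole. A call with a gripper value outside its range is refused whole. The fingers move at their own pace and stop on an object; the grip force is fixed at half the most. Time passes only in rows, so rows that do not move let the fingers close. It gives the time, the measured TCP pose, the force, the opening and the grip force at its end, in the units of the state.
- get_obs(): the state, without advancing time (a new reading comes with each control period).
- get_image(name): name is "scene" or "top" or "wrist"; returns a dict with "image" (384x512x3 uint8, blue, green, red), "z_map" (384x512 float32, mm along the optical axis (not along the pixel's ray), 0 where there is no reading), "intrinsics" (3x3 intrinsics, pixels), "eye" and "orientation" of the camera in the world; the wrist camera has in their place "mount" (4x4, takes a point from camera to tool coordinates, whose origin is the TCP and whose axes are the flange's). Camera axes: x right, y down, z forward; pixel columns grow to the right and rows downward; lengths in mm; the calibration is good to about 2 mm. A picture is of the moment at which its call begins: read the wrist's pose just before it.
- close_job(): hands the job in; it is judged then, once.
The state is a dict: "t": time; "qpos": joint angles; "qvel": joint speeds; "joint_torque": joint torques, N m; "ee_pos": TCP position; "orientation": TCP orientation; "ft_force": force on the tool from outside, world axes, zero at the start; "moment": the same for the moment, N m; "width": finger opening in mm; "grasp_force": force on a finger pad.
Only numpy, scipy, OpenCV 4.12 (cv2) and the standard library are available. Lean on these libraries where they do the work, as an engineer would, in place of code of your own. Each camera call takes 0.05 s, during which the arm holds its last target. There are 200 camera calls.

### The job

First move the blue tin off the service cover of the grey instrument unit and stand it upright, wholly on the round yellow mat, and let go of it. Then swing the cover up by its orange grip until it is in line with the red set arm at the unit's side, and finish while still holding it there with the fingers, because the cover has no stay and would fall shut. Leave the set arm and everything else where they are, and do not tip the tin over.

Things in the scene. Friction and masses are not known exactly. Their poses are not given: they have to be found in the camera images.
- unit: grey instrument unit fixed to the table (place and yaw vary), 260 (x) x 240 (y) x 118 high mm; origin at the centre of its underside; its -x side is the front and faces the robot. The cover is the front 165 mm of its top, the rest a fixed deck. A thin steel arc rail, radius 150 mm about the hinge, stands along its +y side, 129 mm from the middle, up to 240 mm above the table.
- cover: hinged aluminium plate 165 (x) x 240 (y) x 8 mm, 0.3 to 0.65 kg, closed and level at the start. Origin on the hinge line at its far (+x) edge, mid width, 114 mm above the table, mid thickness; the plate runs along its -x. Opening (0 to 1.3 rad) turns it about its +y: the front rises and its x axis dips below level by the angle. Swings freely, falls shut if let go.
- cover_grip (a point): centre of the cover's orange grip, a rounded block 40 (x) x 24 (y) x 16 (z) mm on a 12 mm wide neck: 200 mm from the hinge along the cover's -x, 35 mm ahead of the unit's front face, 114 mm above the table when closed. Turns with the cover; its two side faces, 24 mm apart along y, are free.
- cover_hinge (a point): point on the hinge line, at the cover's origin
- set_arm: red strip 190 x 5 x 10 mm beside the unit's +y side, turning on the cover's hinge line; origin on that line, 136 mm from the middle. Runs along its own -x, sloping up to the front, and shows the wanted opening: its x axis dips below level by that angle, 0.5 to 0.85 rad (varies). Clamped by friction only: do not push it.
- set_arm_tip (a point): the free end of the red set arm, 190 mm from its origin
- tin: blue round tin with a white lid, 52 mm diameter, 60 mm high, 0.12 to 0.25 kg; origin at the centre of its underside, z up. It starts standing on the closed cover.
- mat: flat round yellow mat, 120 mm diameter, 3 mm thick, fixed on the table to the left or the right of the unit; origin at the centre of its underside
- lens_tray: bystander: white open tray 120 x 100 x 22 mm with two clear lenses, origin under its centre
- screwdriver: bystander: screwdriver with a white handle lying between robot and unit, origin under its middle
- spray: bystander: bottle, 48 mm diameter, 140 mm high, origin under its centre
- glasses_case: bystander: dark red spectacle case 60 x 155 x 40 mm, origin under its centre
- mug: bystander: white mug, 80 mm diameter, 90 mm high, origin under its centre
- lens_box: bystander: cardboard box 90 x 120 x 70 mm, origin under its centre
There are look-alikes about, which are no part of the job. What is shaped like the tin but black or brown is not meant. Leave any green look-alike of the mat alone.

How it is judged (in metres and radians):
On the way:
1. the tin stands upright and let go, wholly on the yellow mat (horizontal distance between tin and mat below 0.034 m and angle between tin's own z axis and vertical below 0.1 rad and height (world z) of tin below 0.008 m and contact force between the fingers and tin below 0.1 N and linear speed of tin below 0.03 m/s), for 0.2 s.
At the end, for the whole second after the job is handed in: the cover is in line with the red set arm within 0.08 rad, at rest, and held there by the fingers (over 0.5 N between fingers and cover); the tin stands upright, free of the fingers, wholly on the yellow mat (centres within 34 mm) (all of step 1 and angle between the x axis of cover and the x axis of set_arm, either way round below 0.08 rad and angular speed of cover below 0.08 rad/s and contact force between the fingers and cover above 0.5 N and contact force between tin and cover below 0.05 N); the arm keeps its last pose, push and grip.
It fails at once if the cover is raised (over 0.1 rad) while the tin is not on the mat (angle between cover's own z axis and vertical above 0.1 rad and horizontal distance between tin and mat above 0.045 m).
It fails at once if the tin is tipped over (angle between tin's own z axis and vertical above 0.6 rad).
It fails at once if the red set arm is pushed away (its tip over 8 mm) (distance of set_arm_tip from where it was at the start of the episode above 0.008 m).
It fails at once if a bystander is shifted by more than 30 mm (distance of any of lens_tray, screwdriver, spray, glasses_case, mug, lens_box from where it was at the start of the episode above 0.03 m).
It also fails if it takes over 53 s, if anything falls off the work surface, if the arm or the gripper's body presses on something with over 40 N, if the wrist force passes 120 N, or if a joint passes its speed limit or range.

## Working session

There is one attempt and no reset: what is moved stays moved. The work goes in short steps, Python scripts to look and compute and a tool call to move; the robot and the scene stay as the last step left them, time stands still between calls to the robot, and variables do not carry over. Pictures are saved under pics/ and viewed, at most 10 in all, crops included, and the job is handed in when it is done.

Besides the shell and the picture viewer there is one more tool, called after "Request:" by a JSON object that holds its "method" and its "body", one argument or row to a line. jog_arm: Moves the arm, as the interface text tells. Its arguments: {"type":"object","properties":{"commands":{"type":"array","items":{"type":"array"}}},"required":["commands"]}

```bash
mkdir -p pics; cat > h.py <<'E'
import numpy as np,cv2
from scipy.spatial.transform import Rotation as R
from workcell import get_obs,get_image,close_job,pinch_z
def rot(o):
    o=np.array(o,float)
    return o if o.shape==(3,3) else (R.from_rotvec(o).as_matrix() if o.size==3 else R.from_quat(o).as_matrix())
def cloud(name):
    ob=get_obs(); d=get_image(name); K=np.array(d["intrinsics"]); z=d["z_map"]
    v,u=np.mgrid[:z.shape[0],:z.shape[1]]
    P=np.stack([(u-K[0,2])/K[0,0]*z,(v-K[1,2])/K[1,1]*z,z],-1)
    if "mount" in d:
        M=np.array(d["mount"]); P=P@M[:3,:3].T+M[:3,3]; P=P@rot(ob["orientation"]).T+np.array(ob["ee_pos"])
    else: P=P@rot(d["orientation"]).T+np.array(d["eye"])
    P[z==0]=np.nan
    return d["image"],P
E
python3 - <<'E'
from h import *
print(pinch_z,get_obs())
for n in("top","scene"):
    im,P=cloud(n); np.save(n+".npy",P); cv2.imwrite(f"pics/{n}.png",im)
    d=get_image(n); print(n,d["eye"],d["orientation"],d["intrinsics"])
E
```

```text
18.700000000000003 {'t': 0.0, 'qpos': array([ 1.25301111e+00,  4.23824280e-01,  1.63067193e+00,  4.97503308e-06,
        1.08860208e+00, -1.90085346e-02]), 'qvel': array([-0.00212885, -0.00072823,  0.00030212, -0.00082197,  0.0007567 ,
        0.00048491]), 'joint_torque': array([-1.55672231e-03, -5.44638383e+01, -2.73658866e+01,  6.42588688e-02,
        2.26851652e-02, -1.08849135e-04]), 'ee_pos': array([183.76219581, 596.75043374, 189.51917524]), 'orientation': array([-4.67538895e-01, -3.10634730e+00,  2.33024320e-03]), 'ft_force': array([ 0.55728871,  0.67672715, -0.2986255 ]), 'moment': array([ 0.00149785,  0.01643412, -0.02452893]), 'grasp_force': 0.0, 'width': 87.78884735072481}
top [ 305.91445145   19.61869328 1456.47549686] [-2.15852278  2.13159433 -0.14941998] [[416.35053842   0.         254.75607515]
 [  0.         416.35053842 189.42891572]
 [  0.           0.           1.        ]]
scene [1143.2128072  -479.45474296 1134.59854475] [-2.2678817  -1.10822461  0.38068563] [[361.24517788   0.         259.20321827]
 [  0.         361.24517788 192.35943933]
 [  0.           0.           1.        ]]
```

View pics/top.png

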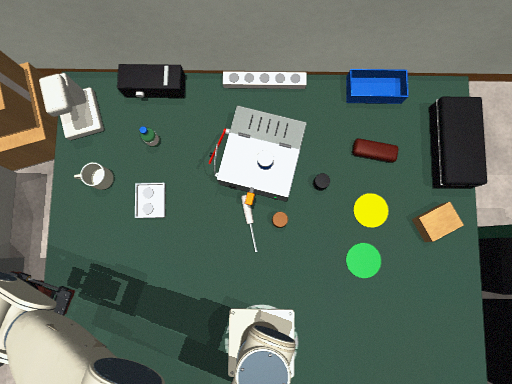

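View pics/scene.png

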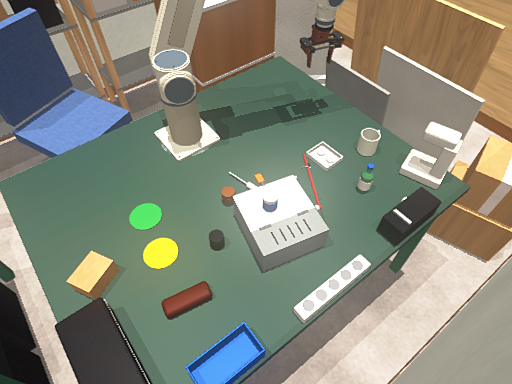

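Top view: the tin (white lid, blue side) is on the cover at about (265,162). Its look-alikes are black (321,181) and brown (280,219). The yellow mat is at (371,210), with a green look-alike at (364,260). The orange grip is at (249,199), with the white screwdriver handle just below it at (249,212). The red set arm is at (218,146). I'll measure these and check the choice in one crop.

```bash
python3 - <<'E'
from h import *
im=cv2.imread("pics/top.png");P=np.load("top.npy")
hsv=cv2.cvtColor(im,cv2.COLOR_BGR2HSV);H,S,V=cv2.split(hsv)
x,y,z=P[...,0],P[...,1],P[...,2]
def st(n,m):
    p=P[m]; print(n,m.sum(),np.nanmedian(p,0).round(1),np.nanmin(p,0).round(),np.nanmax(p,0).round())
v,u=np.mgrid[:384,:512]
yel=(H>24)&(H<35)&(S>150)&(V>120)&(u>340)&(u<400)&(v>180)&(v<240); st("mat",yel); print(np.nanmean(P[yel],0))
org=(H>8)&(H<25)&(S>150)&(V>150)&(abs(u-249)<12)&(abs(v-199)<12); st("grip",org); print(np.nanmean(P[org],0))
near=(u>200)&(u<320)&(v>95)&(v<210)
tin=near&(z>168)&(z<186)&(abs(u-265)<20)&(abs(v-160)<20); st("tin",tin); print(np.nanmean(P[tin],0), [np.array(cv2.minEnclosingCircle(P[tin][:,:2].astype(np.float32))[0])])
cov=near&(z>112)&(z<124); st("cover",cov)
r=cv2.minAreaRect(P[cov][:,:2].astype(np.float32)); print(r,cv2.boxPoints(r))
red=((H<6)|(H>174))&(S>130)&(V>90)&(u>200)&(u<240)&(v>110)&(v<190); st("red",red)
for a,b in zip(*np.nonzero(red)): 
    if (a%4)==0: print(b,a,P[a,b].round(),end=";")
sc=np.load("scene.npy"); im2=cv2.imread("pics/scene.png");H2,S2,V2=cv2.split(cv2.cvtColor(im2,cv2.COLOR_BGR2HSV))
v,u=np.mgrid[:384,:512]
red=((H2<6)|(H2>174))&(S2>130)&(V2>90)&(abs(u-312)<15)&(v>145)&(v<215)
print()
for a,b in zip(*np.nonzero(red)): 
    if (a%5)==0: print(b,a,sc[a,b].round(),end=";")
a=cv2.resize(im[90:260,195:340],None,fx=4,fy=4,interpolation=cv2.INTER_CUBIC)[:600]
cv2.imwrite("pics/c1.png",a)
E
```

```text
mat 947 [ 447.8 -378.8    3.5] [ 388. -441.   -8.] [ 508. -318.   14.]
[ 448.1480743  -378.64037548    3.58352924]
grip 88 [470.3  44.5 122.5] [450.  30.  -1.] [500.  58. 128.]
[470.83095495  43.41981043 116.98045598]
tin 216 [590.   -4.4 178.2] [564. -27. 169.] [617.  21. 186.]
[590.14029692  -3.43548135 178.10440157] [array([590.77026367,  -2.54586983])]
cover 5263 [629.8  12.2 118.3] [ 448. -138.  112.] [781. 161. 124.]
((606.0731811523438, 22.646926879882812), (260.0936584472656, 315.5578918457031), 76.170654296875) [[ 421.7827   -65.91608]
 [ 728.19324 -141.34413]
 [ 790.36365  111.20993]
 [ 483.95312  186.63799]]
red 82 [639.7 144.  168.9] [559. 128.  -1.] [738. 195. 244.]
224 128 [703. 131. 121.];225 128 [738. 137.   2.];223 132 [685. 133. 136.];224 132 [688. 130. 125.];221 136 [668. 138. 147.];222 136 [668. 135. 147.];223 136 [709. 144.  -1.];219 140 [650. 142. 166.];220 140 [650. 139. 166.];221 140 [655. 138. 146.];218 144 [633. 144. 179.];219 144 [636. 142. 168.];215 148 [615. 151. 200.];213 152 [599. 155. 213.];214 152 [600. 152. 212.];211 156 [584. 160. 225.];212 156 [583. 156. 229.];213 156 [586. 155. 215.];209 160 [568. 163. 241.];210 160 [568. 160. 243.];211 160 [569. 158. 236.];
303 155 [565. 156. 246.];304 155 [568. 158. 248.];304 160 [575. 154. 232.];305 160 [577. 157. 231.];306 160 [579. 159. 232.];306 165 [587. 153. 218.];307 165 [593. 152. 223.];308 170 [604. 149. 210.];309 170 [605. 152. 208.];309 175 [614. 145. 196.];310 175 [617. 148. 196.];310 180 [624. 144. 180.];311 180 [628. 144. 183.];312 180 [632. 145. 186.];312 185 [640. 139. 172.];313 185 [641. 143. 169.];314 190 [655. 136. 161.];315 190 [659. 137. 164.];315 195 [665. 134. 145.];316 195 [669. 134. 149.];317 200 [681. 130. 136.];318 200 [683. 133. 136.];319 205 [695. 128. 124.];320 205 [697. 131. 124.];
```

View pics/c1.png

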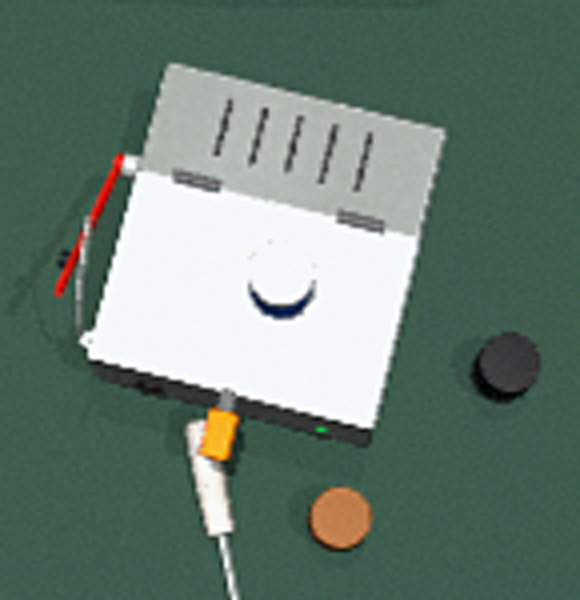

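The crop confirms it: the white-lidded tin with a blue rim is at crop (282,280), and the grip is at (220,433) above the screwdriver handle. I estimate yaw at -0.24, hinge at (665,-4), tin at (590,-3) and mat at (448,-379). The grip height of 122 and lid height of 178 both match the description. I'll rise, then travel over to the tin.

Request:
{"method": "jog_arm", "body": {
  "commands": [
    [1, [0, 0, -0.47], [0, 0, 0]],
    [1, [0, 0, -0.47], [0, 0, 0]],
    [1, [0, 0, -0.47], [0, 0, 0]],
    [1, [-0.377, -0.303, 0], [0, 0, 0]],
    [1, [-0.377, -0.303, 0], [0, 0, 0]],
    [1, [-0.377, -0.303, 0], [0, 0, 0]],
    [1, [-0.377, -0.303, 0], [0, 0, 0]],
    [1, [-0.377, -0.303, 0], [0, 0, 0]],
    [1, [-0.377, -0.303, 0], [0, 0, 0]],
    [1, [-0.377, -0.303, 0], [0, 0, 0]]
  ]
}}

```text
t: 1.2
ee_pos: [374.3, 315.1, 331.3]
orientation: [0.467, 3.106, 0.0]
ft_force: [1.0, 0.9, -0.4]
width: 87.5
grasp_force: 0.0
```

Request:
{"method": "jog_arm", "body": {
  "commands": [
    [1, [-0.377, -0.303, 0], [0, 0, 0]],
    [1, [-0.377, -0.303, 0], [0, 0, 0]],
    [1, [-0.377, -0.303, 0], [0, 0, 0]],
    [1, [-0.377, -0.303, 0], [0, 0, 0]],
    [1, [-0.377, -0.303, 0], [0, 0, 0]],
    [1, [-0.377, -0.303, 0], [0, 0, 0]],
    [1, [-0.377, -0.303, 0], [0, 0, 0]],
    [1, [-0.377, -0.303, 0], [0, 0, 0]],
    [1, [0, 0, 0], [0, 0, -0.075]],
    [1, [0, 0, 0], [0, 0, 0]]
  ]
}}

```text
t: 2.2
ee_pos: [590.8, -4.8, 330.5]
orientation: [-0.379, -3.117, 0.0]
ft_force: [0.9, -0.4, 0.8]
width: 88.0
grasp_force: 0.0
```

```bash
cat >> h.py <<'E'
def go(p,yaw,tilt=0):
    "shift (0.1 m units) in present tool axes and turn (45 deg units) to TCP p, tool y along unit y of yaw"
    ob=get_obs(); Rt=rot(ob["orientation"])
    G=R.from_euler("z",yaw).as_matrix()@np.diag([-1,1,-1]); G=R.from_euler("z",yaw).as_matrix()@R.from_euler("y",tilt).as_matrix()@np.diag([-1,1,-1])
    print("t",ob["t"],"tcp",np.round(ob["ee_pos"],1),"w",ob["width"],"q",np.round(ob["qpos"],2))
    print("shift",(Rt.T@(np.array(p)-ob["ee_pos"])/100).round(3),"turn",(R.from_matrix(Rt.T@G).as_rotvec()/(np.pi/4)).round(3))
E
python3 - <<'E'
from h import *
im,P=cloud("wrist"); cv2.imwrite("pics/w1.png",im); np.save("w1.npy",P)
z=P[...,2]; tin=(z>168)&(z<190)&(np.hypot(P[...,0]-590,P[...,1]+3)<45)
print(tin.sum(),np.nanmedian(P[tin],0),cv2.minEnclosingCircle(P[tin][:,:2].astype(np.float32)))
go((590.5,-3,131),-0.24)
E
```

```text
1268 [590.07197283  -2.356921   177.79291805] ((591.3521728515625, -2.7526276111602783), 26.013622283935547)
t 2.25 tcp [590.4  -3.9 330.8] w 87.90671435002862 q [-0.03  0.24  1.56  0.    1.34 -1.36]
shift [-1.000e-03  9.000e-03  1.998e+00] turn [ 0.    -0.001 -0.003]
```

View pics/w1.png

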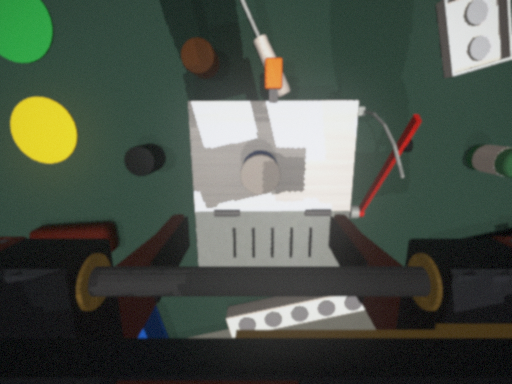

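The wrist view shows the tin centred at (260,170), the grip at (273,72) and the mat at (44,130). The tin's radius measures 26.0, so the location is confirmed. I'll descend and close, and measure the grip and yaw from the same cloud.

Request:
{"method": "jog_arm", "body": {
  "commands": [
    [1, [0, 0.01, 0.4], [0, 0, 0]],
    [1, [0, 0, 0.45], [0, 0, 0]],
    [1, [0, 0, 0.45], [0, 0, 0]],
    [1, [0, 0, 0.4], [0, 0, 0]],
    [1, [0, 0, 0.2], [0, 0, 0]],
    [1, [0, 0, 0.1], [0, 0, 0]],
    [-1, [0, 0, 0], [0, 0, 0]],
    [-1, [0, 0, 0], [0, 0, 0]],
    [-1, [0, 0, 0], [0, 0, 0]],
    [-1, [0, 0, 0], [0, 0, 0]]
  ]
}}

```text
t: 3.25
ee_pos: [591.7, -2.5, 132.7]
orientation: [0.376, 3.117, 0.0]
ft_force: [-0.0, -0.3, -0.5]
width: 59.0
grasp_force: 0.0
```

```bash
python3 - <<'E'
from h import *
print(get_obs()["width"],get_obs()["grasp_force"])
im=cv2.imread("pics/w1.png");P=np.load("w1.npy");H,S,V=cv2.split(cv2.cvtColor(im,cv2.COLOR_BGR2HSV));z=P[...,2]
v,u=np.mgrid[:384,:512]
o=(H>5)&(H<25)&(S>120)&(abs(u-273)<15)&(abs(v-72)<22)&(z>100); print("grip",o.sum(),np.nanmean(P[o],0),cv2.minAreaRect(P[o][:,:2].astype(np.float32)))
c=(z>110)&(z<126)&(u>180)&(u<365)&(v>94)&(v<208)
print("cover",cv2.minAreaRect(P[c][:,:2].astype(np.float32)))
m=(H>20)&(H<35)&(S>120)&(u<100); print("mat",m.sum(),cv2.minEnclosingCircle(P[m][:,:2].astype(np.float32)),np.nanmedian(P[m],0))
r=((H<6)|(H>174))&(S>120)&(u>355)&(u<425)&(v>110)&(v<220)&(z>110)
Q=P[r]
for a in(-0.25,-0.24,-0.23):
    xh=np.array([np.cos(a),np.sin(a)]); s=Q[:,:2]@xh
    k=np.polyfit(s,Q[:,2],1); res=Q[:,2]-np.polyval(k,s); ok=abs(res)<6; k=np.polyfit(s[ok],Q[ok,2],1); print("set",r.sum(),ok.sum(),np.arctan(-k[0]),np.arctan(np.polyfit(Q[ok,0],Q[ok,1],1)[0]))
i=np.argmax(np.where(r,z,-1)); print("tip",P.reshape(-1,3)[i])
E
```

```text
59.02725700179183 0.0
grip 532 [470.21504285  46.13751723 121.62451434] ((469.9719543457031, 46.76927185058594), (23.10079002380371, 39.40767288208008), 76.40763092041016)
cover ((578.8302001953125, 27.23224639892578), (254.74533081054688, 163.90267944335938), 76.10419464111328)
mat 3761 ((512.3408203125, -241.02462768554688), 214.7659454345703) [ 448.54877879 -374.61283901    2.7492163 ]
set 755 701 0.7302650809608138 -0.23562032921431553
set 755 701 0.7302148060383348 -0.23562032921431553
set 755 701 0.7302139930136358 -0.23562032921431553
tip [562.19313379 160.39418886 247.17880152]
```

Request:
{"method": "jog_arm", "body": {
  "commands": [
    [-1, [0, 0, 0], [0, 0, 0]],
    [-1, [0, 0, 0], [0, 0, 0]],
    [-1, [0, 0, 0], [0, 0, 0]],
    [-1, [0, 0, 0], [0, 0, 0]],
    [-1, [0, 0, -0.05], [0, 0, 0]],
    [-1, [0, 0, -0.15], [0, 0, 0]],
    [-1, [0, 0, -0.25], [0, 0, 0]],
    [-1, [0, 0, -0.25], [0, 0, 0]],
    [-1, [0, 0, -0.15], [0, 0, 0]],
    [-1, [0, 0, -0.05], [0, 0, 0]]
  ]
}}

```text
t: 4.25
ee_pos: [591.9, -2.6, 223.6]
orientation: [0.376, 3.116, 0.001]
ft_force: [-0.6, 0.7, -2.1]
width: 51.7
grasp_force: 30.0
```

Tin held at a width of 51.7 with 30 N. Now carrying it to the mat.

Request:
{"method": "jog_arm", "body": {
  "commands": [
    [-1, [0.02, -0.15, 0], [0, 0, 0]],
    [-1, [0.03, -0.25, 0], [0, 0, 0]],
    [-1, [0.05, -0.4, 0], [0, 0, 0]],
    [-1, [0.05, -0.4, 0], [0, 0, 0]],
    [-1, [0.05, -0.4, 0], [0, 0, 0]],
    [-1, [0.05, -0.4, 0], [0, 0, 0]],
    [-1, [0.05, -0.4, 0], [0, 0, 0]],
    [-1, [0.05, -0.4, 0], [0, 0, 0]],
    [-1, [0.05, -0.4, 0], [0, 0, 0]],
    [-1, [0.05, -0.4, 0], [0, 0, 0]]
  ]
}}

```text
t: 5.25
ee_pos: [459.1, -343.0, 219.8]
orientation: [-0.376, -3.116, -0.002]
ft_force: [-0.3, -0.7, -0.7]
width: 51.2
grasp_force: 30.0
```

Request:
{"method": "jog_arm", "body": {
  "commands": [
    [-1, [0.03, -0.25, 0], [0, 0, 0]],
    [-1, [0.02, -0.14, 0], [0, 0, 0]],
    [-1, [0, 0, 0], [0, 0, 0]],
    [-1, [0, 0, 0], [0, 0, 0]]
  ]
}}

```text
t: 5.65
ee_pos: [447.0, -377.5, 220.6]
orientation: [-0.376, -3.118, -0.002]
ft_force: [0.7, 0.4, -0.3]
width: 51.5
grasp_force: 30.0
```

```bash
python3 - <<'E'
from h import *
go((448,-378,18.5),-0.239)
im,P=cloud("wrist");H,S,V=cv2.split(cv2.cvtColor(im,cv2.COLOR_BGR2HSV))
m=(H>22)&(H<35)&(S>130)&(V>80)&(abs(P[...,2]-3)<6)&(np.hypot(P[...,0]-448,P[...,1]+378)<75)
print(m.sum(),cv2.minEnclosingCircle(P[m][:,:2].astype(np.float32)))
t=(P[...,2]>150)&(np.hypot(P[...,0]-448,P[...,1]+378)<60); print(np.nanmin(P[t][:,2]) if t.any() else 0)
E
```

```text
t 5.65 tcp [ 447.  -377.5  220.6] w 51.49866806189375 q [-0.72  0.33  1.69  0.    1.12 -2.05]
shift [-0.013 -0.005  2.021] turn [ 0.001 -0.002 -0.002]
3896 ((449.487060546875, -376.9102783203125), 61.706268310546875)
205.8251230755492
```

Request:
{"method": "jog_arm", "body": {
  "commands": [
    [-1, [-0.02, 0, 0.15], [0, 0, 0]],
    [-1, [0, 0, 0.3], [0, 0, 0]],
    [-1, [0, 0, 0.4], [0, 0, 0]],
    [-1, [0, 0, 0.4], [0, 0, 0]],
    [-1, [0, 0, 0.35], [0, 0, 0]],
    [-1, [0, 0, 0.2], [0, 0, 0]],
    [-1, [0, 0, 0.1], [0, 0, 0]],
    [-1, [0, 0, 0.06], [0, 0, 0]],
    [-1, [0, 0, 0.03], [0, 0, 0]],
    [-1, [0, 0, 0], [0, 0, 0]]
  ]
}}

```text
t: 6.7
ee_pos: [450.0, -378.9, 22.8]
orientation: [0.375, 3.118, -0.001]
ft_force: [0.9, 0.2, -1.3]
width: 51.2
grasp_force: 30.0
```

Request:
{"method": "jog_arm", "body": {
  "commands": [
    [-1, [0, 0, 0.02], [0, 0, 0]],
    [-1, [0, 0, 0.02], [0, 0, 0]],
    [-1, [0, 0, 0.01], [0, 0, 0]],
    [-1, [0, 0, 0], [0, 0, 0]]
  ]
}}

```text
t: 7.1
ee_pos: [449.4, -378.8, 17.4]
orientation: [0.376, 3.119, -0.0]
ft_force: [1.0, -0.1, -1.6]
width: 51.2
grasp_force: 30.0
```

Request:
{"method": "jog_arm", "body": {
  "commands": [
    [-1, [0, 0, 0.008], [0, 0, 0]],
    [-1, [0, 0, 0], [0, 0, 0]]
  ]
}}

```text
t: 7.3
ee_pos: [449.4, -378.9, 17.3]
orientation: [0.376, 3.119, -0.0]
ft_force: [-2.3, 1.3, 5.9]
width: 51.2
grasp_force: 30.0
```

Contact felt (+6 N). Releasing and rising.

Request:
{"method": "jog_arm", "body": {
  "commands": [
    [1, [0, 0, 0], [0, 0, 0]],
    [1, [0, 0, 0], [0, 0, 0]],
    [1, [0, 0, 0], [0, 0, 0]],
    [1, [0, 0, 0], [0, 0, 0]],
    [1, [0, 0, 0], [0, 0, 0]],
    [1, [0, 0, -0.1], [0, 0, 0]],
    [1, [0, 0, -0.3], [0, 0, 0]],
    [1, [0, 0, -0.45], [0, 0, 0]],
    [1, [0, 0, -0.45], [0, 0, 0]],
    [1, [0, 0, -0.45], [0, 0, 0]]
  ]
}}

```text
t: 8.3
ee_pos: [449.2, -378.5, 193.9]
orientation: [0.376, 3.119, -0.0]
ft_force: [0.3, -0.6, -0.3]
width: 87.7
grasp_force: 0.0
```

```bash
python3 - <<'E'
from h import *
im,P=cloud("top")
z=P[...,2]; d=np.hypot(P[...,0]-449,P[...,1]+378)
im,P=cloud("wrist"); z=P[...,2]; d=np.hypot(P[...,0]-449,P[...,1]+378)
t=(d<45)&(z>55)&(z<72); print(t.sum(),np.nanmedian(P[t],0),cv2.minEnclosingCircle(P[t][:,:2].astype(np.float32)))
go((470.2,46.3,230),-0.239)
E
```

```text
1381 [ 448.16233693 -377.76828786   62.83754293] ((449.1776428222656, -377.95916748046875), 25.82541847229004)
t 8.4 tcp [ 452.6 -381.5  198.9] w 87.69952327671261 q [-0.72  0.36  1.71 -0.    1.06 -2.05]
shift [ 0.842  4.195 -0.343] turn [-0.007  0.014 -0.001]
```

The tin stands on the mat at (449,-378) with its lid at z 63. Now to the cover grip.

Request:
{"method": "jog_arm", "body": {
  "commands": [
    [1, [0.085, 0.42, -0.035], [0, 0, 0]],
    [1, [0.085, 0.42, -0.035], [0, 0, 0]],
    [1, [0.085, 0.42, -0.035], [0, 0, 0]],
    [1, [0.085, 0.42, -0.035], [0, 0, 0]],
    [1, [0.085, 0.42, -0.035], [0, 0, 0]],
    [1, [0.085, 0.42, -0.035], [0, 0, 0]],
    [1, [0.085, 0.42, -0.035], [0, 0, 0]],
    [1, [0.085, 0.42, -0.035], [0, 0, 0]],
    [1, [0.085, 0.42, -0.035], [0, 0, 0]],
    [1, [0.085, 0.42, -0.035], [0, 0, 0]]
  ]
}}

```text
t: 9.4
ee_pos: [466.0, 51.1, 226.5]
orientation: [-0.376, -3.119, 0.0]
ft_force: [1.1, -0.2, 0.4]
width: 88.0
grasp_force: 0.0
```

Request:
{"method": "jog_arm", "body": {
  "commands": [
    [1, [0, 0, 0], [0, 0, 0]],
    [1, [0, 0, 0], [0, 0, 0]]
  ]
}}

```text
t: 9.6
ee_pos: [466.2, 50.2, 226.3]
orientation: [-0.372, -3.119, 0.001]
ft_force: [0.0, -0.3, 0.3]
width: 88.0
grasp_force: 0.0
```

```bash
python3 - <<'E'
from h import *
go((470.2,46.3,94),-0.239)
im,P=cloud("wrist");H,S,V=cv2.split(cv2.cvtColor(im,cv2.COLOR_BGR2HSV)); z=P[...,2]
o=(H>5)&(H<25)&(S>120)&(z>112)&(z<130)&(np.hypot(P[...,0]-470,P[...,1]-46)<40); print(o.sum(),np.nanmean(P[o],0),cv2.minAreaRect(P[o][:,:2].astype(np.float32)))
cv2.imwrite("pics/w2.png",im)
E
```

```text
t 9.6 tcp [466.2  50.2 226.3] w 87.9733743021303 q [ 0.08  0.14  1.93 -0.    1.07 -1.25]
shift [-0.048 -0.028  1.323] turn [-0.001 -0.     0.002]
737 [468.58637275  46.29304327 121.56997485] ((469.3741760253906, 46.125389099121094), (22.561386108398438, 39.88792037963867), 76.11799621582031)
```

View pics/w2.png

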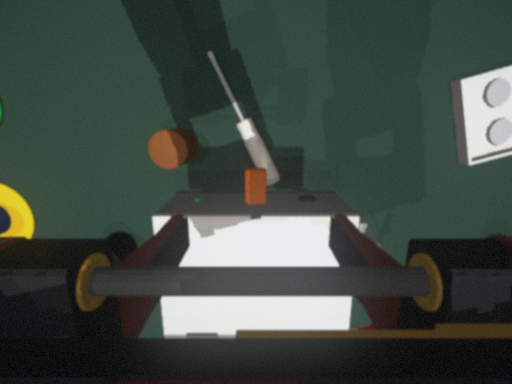

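The grip sits at (255,186), measured at (469.6,46.2), and it's clear of the screwdriver. Descending and closing.

Request:
{"method": "jog_arm", "body": {
  "commands": [
    [1, [-0.04, -0.03, 0.15], [0, 0, 0]],
    [1, [0, 0, 0.35], [0, 0, 0]],
    [1, [0, 0, 0.35], [0, 0, 0]],
    [1, [0, 0, 0.25], [0, 0, 0]],
    [1, [0, 0, 0.14], [0, 0, 0]],
    [1, [0, 0, 0.07], [0, 0, 0]],
    [-1, [0, 0, 0], [0, 0, 0]],
    [-1, [0, 0, 0], [0, 0, 0]],
    [-1, [0, 0, 0], [0, 0, 0]],
    [-1, [0, 0, 0], [0, 0, 0]]
  ]
}}

```text
t: 10.65
ee_pos: [470.5, 45.5, 96.3]
orientation: [0.376, 3.117, 0.0]
ft_force: [1.0, -0.3, 0.7]
width: 59.2
grasp_force: 0.0
```

Request:
{"method": "jog_arm", "body": {
  "commands": [
    [-1, [0, 0, 0], [0, 0, 0]],
    [-1, [0, 0, 0], [0, 0, 0]],
    [-1, [0, 0, 0], [0, 0, 0]],
    [-1, [0, 0, 0], [0, 0, 0]],
    [-1, [0, 0, 0], [0, 0, 0]],
    [-1, [0, 0, 0], [0, 0, 0]]
  ]
}}

```text
t: 11.25
ee_pos: [469.8, 45.6, 95.4]
orientation: [-0.376, -3.119, 0.0]
ft_force: [-0.2, 0.7, 0.3]
width: 11.5
grasp_force: 0.0
```

```bash
python3 - <<'E'
from h import *
ob=get_obs(); print(ob["ee_pos"],ob["width"],ob["grasp_force"],ob["ft_force"])
p=np.array(ob["ee_pos"]); H=np.array([469.8+200*np.cos(.239),46.3-200*np.sin(.239),114.])
Y=np.array([np.sin(.239),np.cos(.239),0]); d=p-H; x=np.array([np.cos(.239),-np.sin(.239),0])
print("hinge",H,"rel x,z",d@x,d[2],"y",d@Y)
r=np.array([d@x,d[2]])
for st in (.03,.06):
    c,s=np.cos(st),np.sin(st)
    n=np.array([c*r[0]+s*r[1],-s*r[0]+c*r[1]])-r
    print(st,"tool shift x,z",-n/100,"turn y",st/(np.pi/4))
E
```

```text
[469.77698185  45.58200583  95.42920613] 11.452170564105996 0.0 [-0.16428357  0.71626111  0.29189618]
hinge [664.11503835  -1.04623395 114.        ] rel x,z -199.85239225990173 -18.57079386995335 y -0.7030344392907988
0.03 tool shift x,z [ 0.00467113 -0.06003029] turn y 0.03819718634205488
0.06 tool shift x,z [ 0.00753953 -0.12017368] turn y 0.07639437268410976
```

Width is 11.5 mm, which is less than the 24 mm grip, so this looks like a miss. Looking.

```bash
python3 - <<'E'
from h import *
ob=get_obs();print(ob["width"],ob["grasp_force"])
im,P=cloud("wrist");cv2.imwrite("pics/w3.png",im)
im,P=cloud("scene");a=cv2.resize(im[130:290,190:350],None,fx=3.7,fy=3.7,interpolation=cv2.INTER_CUBIC)
cv2.imwrite("pics/s3.png",a[:600])
E
```

```text
11.452170564105996 0.0
```

View pics/w3.png

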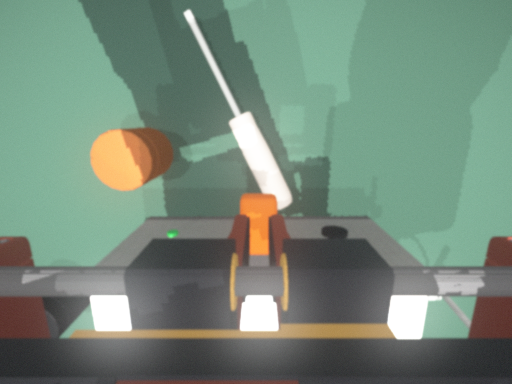

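View pics/s3.png

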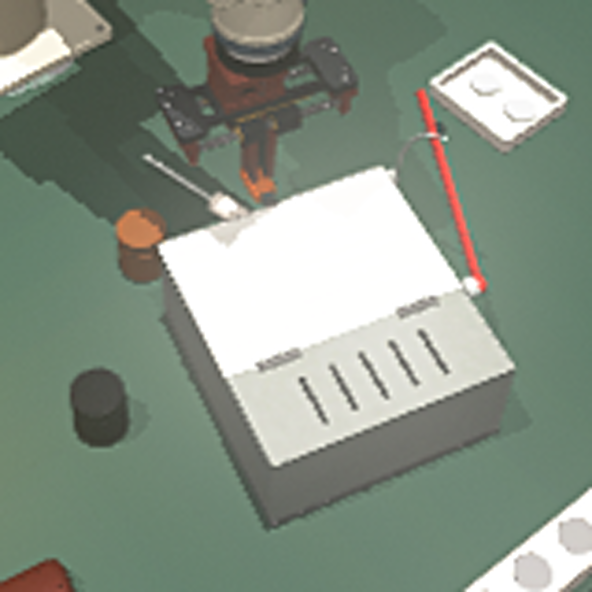

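The fingers flank the orange block at (258,215), and they may still be moving. Settling two rows to read the width and force.

Request:
{"method": "jog_arm", "body": {
  "commands": [
    [-1, [0, 0, 0], [0, 0, 0]],
    [-1, [0, 0, 0], [0, 0, 0]]
  ]
}}

```text
t: 11.55
ee_pos: [469.8, 45.6, 95.5]
orientation: [0.376, 3.119, 0.0]
ft_force: [-0.6, 0.9, 0.8]
width: 0.2
grasp_force: 0.0
```

```bash
python3 - <<'E'
from h import *
im,P=cloud("wrist");H,S,V=cv2.split(cv2.cvtColor(im,cv2.COLOR_BGR2HSV)); z=P[...,2]
Yw=np.array([np.sin(.239),np.cos(.239),0]);X=np.array([np.cos(.239),-np.sin(.239),0])
h0=np.array([664.1,-1,114])
for r in (200,210,225,240,250,260,275):
    row=[]
    for u in range(215,305,6):
        p=P[r,u]-h0; row.append(f"{p@X:.0f},{p@Yw:.0f},{P[r,u,2]:.0f}{'o' if 5<H[r,u]<25 and S[r,u]>180 else ''}")
    print(r,row)
ob=get_obs();print(ob["ee_pos"],ob["width"],ob["grasp_force"])
E
```

```text
200 ['-182,-48,-2', '-183,-41,0', '-183,-34,0', '-183,-28,-1', '-183,-21,1', '-219,-8,122o', '-218,-5,121', '-218,-1,122', '-218,3,120', '-218,7,121', '-218,11,121', '-190,22,25', '-189,29,23', '-183,38,-0', '-183,44,-1']
210 ['-171,-48,-0', '-171,-41,-0', '-172,-34,1', '-172,-28,1', '-172,-21,0', '-212,-8,122o', '-212,-5,121o', '-212,-1,121o', '-212,3,122o', '-212,7,123o', '-212,11,122', '-171,25,-1', '-171,31,-1', '-172,38,1', '-171,44,-0']
225 ['-165,-44,28', '-165,-38,28', '-165,-32,28', '-165,-26,29', '-165,-20,28', '-211,-7,146', '-211,-4,147', '-210,-1,143', '-211,3,146', '-212,6,147', '-212,9,147', '-165,23,29', '-165,29,28', '-165,35,28', '-165,41,29']
240 ['-233,-12,215', '-233,-11,214', '-233,-9,215', '-233,-7,215', '-234,-5,215', '-233,-4,215', '-233,-2,214', '-210,-1,163', '-211,2,166', '-233,3,215', '-234,5,216', '-233,7,215', '-234,8,216', '-233,10,214', '-233,12,214']
250 ['-233,-12,221', '-233,-10,220', '-233,-8,221', '-233,-7,221', '-233,-5,221', '-234,-3,222', '-233,-2,221', '-209,-1,173', '-212,2,178', '-233,3,220', '-233,5,221', '-233,6,221', '-233,8,221', '-234,9,222', '-234,11,222']
260 ['-233,-11,226', '-233,-9,227', '-234,-8,227', '-234,-6,227', '-234,-5,227', '-233,-3,227', '-234,-2,227', '-210,-0,183', '-232,1,224', '-234,3,227', '-233,4,226', '-234,6,227', '-233,7,227', '-233,9,227', '-233,11,225']
275 ['-232,-10,232', 'nan,nan,nan', '-232,-7,232', '-232,-6,232', '-232,-4,231', '-233,-3,233', '-232,-2,232', '-228,-0,224', '-229,1,227', '-232,3,231', '-233,4,232', '-232,6,231', '-232,7,231', '-232,8,231', '-233,10,232']
[469.81429153  45.55763442  95.4448304 ] 0.3447623505146886 0.0
```

```bash
python3 - <<'E'
from h import *
Yw=np.array([np.sin(.239),np.cos(.239),0]);X=np.array([np.cos(.239),-np.sin(.239),0]);h0=np.array([664.1,-1,114])
loc=lambda p:((p-h0)@X,(p-h0)@Yw,p[2])
im,P=cloud("wrist"); d=get_image("wrist"); ob=get_obs()
print("camera",loc(rot(ob["orientation"])@np.array(d["mount"])[:3,3]+ob["ee_pos"]))
for r in range(206,236,2): print(r,[f"%.0f,%.0f,%.0f"%loc(P[r,u])+str(im[r,u]) for u in (250,258,266)])
im2,P2=cloud("scene")
a=im2[165:190,245:275]
L=np.stack([(P2-h0)@X,(P2-h0)@Yw,P2[...,2]],-1)
for r in range(166,190,2): print(r,["%.0f,%.0f,%.0f"%tuple(L[r,u]) for u in range(252,272,3)])
c=cv2.resize(im[180:300,190:330],None,fx=5,fy=5,interpolation=cv2.INTER_CUBIC); cv2.imwrite("pics/w4.png",c)
c=cv2.resize(im2[150:200,225:290],None,fx=11,fy=11,interpolation=cv2.INTER_CUBIC); cv2.imwrite("pics/s4.png",c)
E
```

```text
camera (np.float64(-267.5258724462369), np.float64(0.32941617925394606), np.float64(289.9156903285111))
206 ['-215,-5,122[ 68 144 243]', '-215,-0,122[ 73 147 244]', '-214,5,122[ 69 142 243]']
208 ['-213,-5,121[ 62 139 242]', '-213,-0,121[ 64 140 243]', '-213,5,122[ 66 142 243]']
210 ['-212,-5,122[ 62 140 242]', '-212,-0,121[ 63 139 242]', '-212,5,122[ 68 144 243]']
212 ['-211,-5,123[ 63 138 240]', '-211,-0,122[ 66 143 242]', '-211,5,123[ 67 141 242]']
214 ['-212,-5,130[ 66 107 186]', '-209,-0,122[ 65 141 242]', '-212,5,129[ 69 111 194]']
216 ['-211,-5,132[ 68  78 123]', '-210,-0,128[ 56 112 198]', '-212,5,133[ 71  82 125]']
218 ['-211,-5,135[ 63  73 118]', '-210,-0,132[ 61  79 111]', '-212,5,136[ 69  80 126]']
220 ['-212,-5,139[ 67  79 123]', '-210,-0,135[57 73 99]', '-212,4,139[ 67  78 121]']
222 ['-212,-5,142[ 65  73 119]', '-210,-0,137[ 62  78 102]', '-211,4,142[ 66  74 119]']
224 ['-211,-5,145[ 65  77 120]', '-210,-0,142[61 76 99]', '-212,4,146[ 69  77 120]']
226 ['-212,-4,149[ 67  77 119]', '-210,-0,144[58 73 97]', '-211,4,148[ 66  75 118]']
228 ['-211,-4,151[ 62  73 118]', '-21
[... 869 characters left out ...]
1,140', '-189,-1,141', '-293,60,-1', '-288,71,-1', '-281,82,2']
178 ['-304,11,-1', '-212,-15,111', '-196,-10,126', '-193,1,124', '-281,54,3', '-276,66,2', '-269,76,5']
180 ['-293,6,0', '-289,18,-2', '-191,-12,122', '-184,-3,124', '-183,8,120', '-266,61,3', '-265,74,-2']
182 ['-285,3,-2', '-279,13,-1', '-184,-15,119', '-182,-4,115', '-181,7,111', '-258,57,0', '-253,69,-0']
184 ['-253,-11,28', '-269,9,-1', '-265,20,-1', '-176,-7,112', '-167,1,118', '-163,11,118', '-156,20,121']
186 ['-247,-13,23', '-240,-4,26', '-255,16,-1', '-164,-12,117', '-157,-4,121', '-153,6,121', '-149,16,119']
188 ['-239,-17,22', '-163,-37,120', '-161,-25,115', '-153,-17,121', '-149,-7,120', '-143,2,122', '-139,12,121']
```

View pics/w4.png

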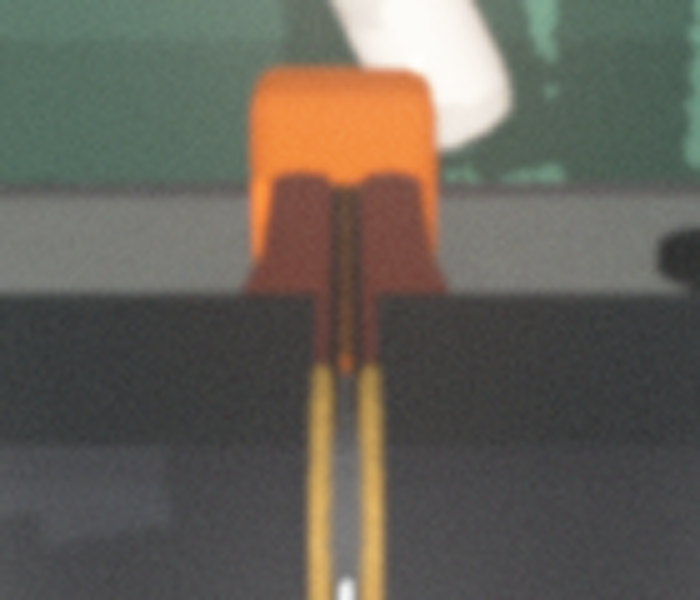

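View pics/s4.png

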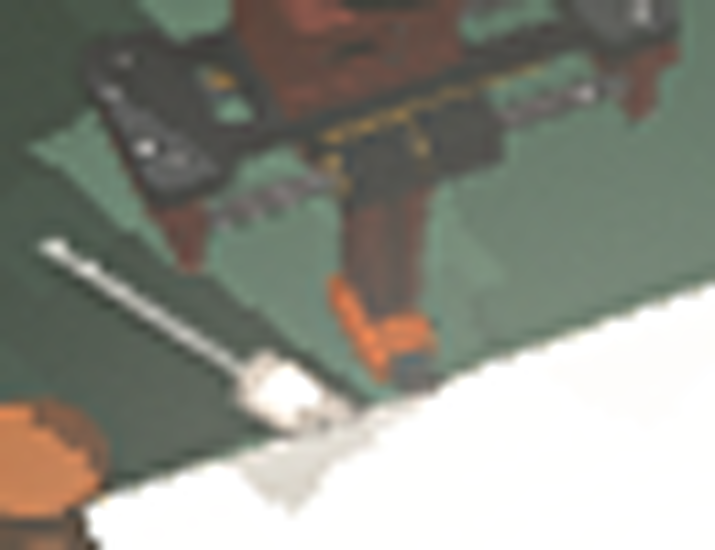

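The fingers shut fully with no force, ending visually at the block's top at z≈122 although the TCP reads 95. So I need the real fingertip offset. I'll lift 60 mm and measure the tips from depth.

Request:
{"method": "jog_arm", "body": {
  "commands": [
    [-1, [0, 0, -0.2], [0, 0, 0]],
    [-1, [0, 0, -0.2], [0, 0, 0]],
    [-1, [0, 0, -0.2], [0, 0, 0]],
    [-1, [0, 0, 0], [0, 0, 0]],
    [-1, [0, 0, 0], [0, 0, 0]]
  ]
}}

```text
t: 12.25
ee_pos: [469.8, 45.6, 155.4]
orientation: [0.376, 3.118, 0.0]
ft_force: [-0.5, -0.4, -0.1]
width: 0.3
grasp_force: 0.0
```

```bash
python3 - <<'E'
from h import *
Yw=np.array([np.sin(.239),np.cos(.239),0]);X=np.array([np.cos(.239),-np.sin(.239),0]);h0=np.array([664.1,-1,114])
loc=lambda p:((p-h0)@X,(p-h0)@Yw,p[2])
im,P=cloud("wrist"); ob=get_obs(); print(ob["ee_pos"],ob["width"],ob["ft_force"])
for r in range(180,236,3): print(r,[f"%.0f,%.0f,%.0f"%loc(P[r,u])+str(im[r,u]) for u in (250,258,266)])
cv2.imwrite("pics/w5.png",cv2.resize(im[150:300,180:340],None,fx=4,fy=4,interpolation=cv2.INTER_CUBIC))
im2,P2=cloud("scene"); L=np.stack([(P2-h0)@X,(P2-h0)@Yw,P2[...,2]],-1)
m=(abs(L[...,0]+200)<20)&(abs(L[...,1])<25)&(L[...,2]>90); 
z=L[m][:,2]; print(np.histogram(z,np.arange(90,260,6)))
print([tuple(p.round()) for p in L[m][np.argsort(z)][::2] if p[2]<175])
E
```

```text
[469.34204135  45.53263059 154.84541723] 0.4216146837515427 [ 0.99158651  0.13367972 -0.267008  ]
180 ['-218,-7,122[ 69 137 235]', '-218,-0,122[ 73 138 236]', '-218,6,120[ 69 138 236]']
183 ['-216,-7,122[ 70 141 241]', '-216,-0,122[ 72 145 242]', '-216,6,122[ 70 142 241]']
186 ['-213,-7,121[ 68 141 241]', '-213,-0,122[ 73 144 242]', '-213,6,122[ 66 139 240]']
189 ['-211,-7,121[ 65 138 240]', '-211,-0,122[ 65 142 241]', '-211,6,122[ 63 139 241]']
192 ['-208,-7,122[ 68 150 248]', '-208,-0,121[ 67 143 245]', '-208,6,122[ 67 154 250]']
195 ['-205,-7,122[ 67 158 252]', '-205,-0,121[ 71 161 252]', '-205,6,122[ 74 175 254]']
198 ['-203,-7,122[ 69 159 252]', '-203,-0,122[ 67 161 252]', '-203,6,123[ 73 189 255]']
201 ['-201,-7,123[ 69 161 252]', '-200,-0,122[ 66 160 252]', '-200,6,122[ 75 191 255]']
204 ['-198,-7,123[ 62 156 252]', '-198,-0,122[ 65 160 252]', '-197,7,121[ 75 193 255]']
207 ['-194,-7,121[ 62 155 252]', '-195,-0,122[ 66 160 252]', '-195,7,122[ 73 189 255]']
210 ['-192,-7,122[ 62 157 252]', '-192,-0,123[ 64 159 252]', '-192,7,122[ 75 192 255]']
213 ['-189,-7,121[ 60 136 240]', '
[... 2146 characters left out ...]
oat64(-207.0), np.float64(-5.0), np.float64(123.0)), (np.float64(-199.0), np.float64(-0.0), np.float64(123.0)), (np.float64(-193.0), np.float64(1.0), np.float64(123.0)), (np.float64(-196.0), np.float64(-6.0), np.float64(124.0)), (np.float64(-187.0), np.float64(2.0), np.float64(124.0)), (np.float64(-199.0), np.float64(-13.0), np.float64(124.0)), (np.float64(-194.0), np.float64(-3.0), np.float64(124.0)), (np.float64(-181.0), np.float64(-9.0), np.float64(125.0)), (np.float64(-213.0), np.float64(2.0), np.float64(125.0)), (np.float64(-200.0), np.float64(-4.0), np.float64(125.0)), (np.float64(-186.0), np.float64(-10.0), np.float64(125.0)), (np.float64(-180.0), np.float64(-1.0), np.float64(127.0))]
```

Both cameras put the real fingertips about 32 mm above the reported TCP (187 against 155), which explains the miss above the block. Lateral centring is fine. I'll open and go down to TCP ≈ 66, putting the tips at about 98.

Request:
{"method": "jog_arm", "body": {
  "commands": [
    [0.3, [0, 0, 0], [0, 0, 0]],
    [0.3, [0, 0, 0], [0, 0, 0]],
    [0.3, [0, 0, 0], [0, 0, 0]],
    [0.3, [0, 0, 0], [0, 0, 0]],
    [0.3, [0, 0, 0], [0, 0, 0]],
    [0.3, [0, 0, 0], [0, 0, 0]],
    [0.3, [0, 0, 0], [0, 0, 0]],
    [0.3, [0, 0, 0.1], [0, 0, 0]],
    [0.3, [0, 0, 0.1], [0, 0, 0]]
  ]
}}

```text
t: 13.25
ee_pos: [469.9, 45.6, 134.9]
orientation: [0.376, 3.118, 0.0]
ft_force: [0.5, 0.6, -0.1]
width: 56.9
grasp_force: 0.0
```

Request:
{"method": "jog_arm", "body": {
  "commands": [
    [0.3, [0, 0, 0.2], [0, 0, 0]],
    [0.3, [0, 0, 0.2], [0, 0, 0]],
    [0.3, [0, 0, 0.2], [0, 0, 0]],
    [0.3, [0, 0, 0.09], [0, 0, 0]],
    [-1, [0, 0, 0], [0, 0, 0]],
    [-1, [0, 0, 0], [0, 0, 0]],
    [-1, [0, 0, 0], [0, 0, 0]],
    [-1, [0, 0, 0], [0, 0, 0]],
    [-1, [0, 0, 0], [0, 0, 0]],
    [-1, [0, 0, 0], [0, 0, 0]]
  ]
}}

```text
t: 14.25
ee_pos: [470.3, 45.3, 67.1]
orientation: [0.375, 3.118, -0.0]
ft_force: [-0.2, -4.0, 7.2]
width: 24.0
grasp_force: 30.0
```

```bash
python3 - <<'E'
from h import *
ob=get_obs(); print(ob["ee_pos"],ob["width"],ob["grasp_force"],ob["ft_force"],ob["qpos"])
p=np.array(ob["ee_pos"]); r=np.array([-200.,p[2]-114])
for st in (.02,.04,.06,.07):
    c,s=np.cos(st),np.sin(st)
    n=np.array([c*r[0]+s*r[1],-s*r[0]+c*r[1]])-r
    print(st,"tool shift x,z",-n/100,"turn y",st/(np.pi/4))
E
```

```text
[470.27417365  45.30990896  67.1430881 ] 24.00320274795291 30.004114508628845 [-0.1549802  -3.9889806   7.24569514] [ 7.12207176e-02  4.01469154e-01  2.04305853e+00 -7.74868397e-04
  6.95915262e-01 -1.25954084e+00]
0.02 tool shift x,z [ 0.00897077 -0.04009104] turn y 0.025464790894703257
0.04 tool shift x,z [ 0.01713798 -0.08035347] turn y 0.050929581789406514
0.06 tool shift x,z [ 0.02449836 -0.12077118] turn y 0.07639437268410976
0.07 tool shift x,z [ 0.02787506 -0.14103322] turn y 0.0891267681314614
```

Gripped: width 24.0 at 30 N. Starting the swing gently and watching the force.

Request:
{"method": "jog_arm", "body": {
  "commands": [
    [-1, [0.009, 0, -0.04], [0, 0.0255, 0]],
    [-1, [0.017, 0, -0.08], [0, 0.051, 0]],
    [-1, [0.017, 0, -0.08], [0, 0.051, 0]],
    [-1, [0.017, 0, -0.08], [0, 0.051, 0]],
    [-1, [0.017, 0, -0.08], [0, 0.051, 0]],
    [-1, [0.009, 0, -0.04], [0, 0.0255, 0]],
    [-1, [0, 0, 0], [0, 0, 0]]
  ]
}}

```text
t: 14.95
ee_pos: [464.9, 46.6, 107.1]
orientation: [-0.352, -2.921, -0.035]
ft_force: [-0.9, -1.2, -0.3]
width: 23.4
grasp_force: 30.0
```

```bash
cat >> h.py <<'E'
def cov(imax=1):
    "cover angle from top-camera depth of the plate, tool pitch, predicted grip position"
    ob=get_obs(); Rt=rot(ob["orientation"]); X=np.array([np.cos(.239),-np.sin(.239),0]);Y=np.array([np.sin(.239),np.cos(.239),0])
    h0=np.array([664.1,-1,114]); tz=Rt[:,2]; print("tilt",np.arctan2(-tz@X,-tz[2]),"grip",ob["width"],ob["grasp_force"],"F",ob["ft_force"].round(1),"t",ob["t"])
    g=(np.array(ob["ee_pos"])-tz*46.9)-h0; print("grip rel",g@X,g@Y,g[2],"ang",np.arctan2(g[2],-g@X))
    for n in("top","scene"):
        im,P=cloud(n); L=np.stack([(P-h0)@X,(P-h0)@Y,P[...,2]],-1)
        m=(L[...,0]<-15)&(L[...,0]>-150)&(abs(abs(L[...,1])-75)<35)&(L[...,2]>112)&(L[...,2]<245)&(im.min(-1)>120)
        Q=L[m]; k=np.polyfit(Q[:,0],Q[:,2],1)
        for _ in range(4): ok=abs(Q[:,2]-np.polyval(k,Q[:,0]))<6; k=np.polyfit(Q[ok,0],Q[ok,2],1)
        print(n,len(Q),ok.sum(),"cover ang",np.arctan(-k[0]))
E
python3 -c "
from h import *
cov()"
```

```text
tilt 0.20041449662188804 grip 23.444738087419896 30.004837810993195 F [-0.9 -1.2 -0.3] t 14.95
grip rel -195.50840142755578 -0.904775892487282 39.04041932512038 ang 0.1970942514810649
top 538 520 cover ang 0.1886307011634251
scene 1429 1419 cover ang 0.19857139318724992
```

It tracks well, with the cover at 0.20 and low forces. Continuing to about 0.73.

Request:
{"method": "jog_arm", "body": {
  "commands": [
    [-1, [0.017, 0, -0.08], [0, 0.051, 0]],
    [-1, [0.0245, 0, -0.121], [0, 0.0765, 0]],
    [-1, [0.0245, 0, -0.121], [0, 0.0765, 0]],
    [-1, [0.0245, 0, -0.121], [0, 0.0765, 0]],
    [-1, [0.0245, 0, -0.121], [0, 0.0765, 0]],
    [-1, [0.0245, 0, -0.121], [0, 0.0765, 0]],
    [-1, [0.0245, 0, -0.121], [0, 0.0765, 0]],
    [-1, [0.0245, 0, -0.121], [0, 0.0765, 0]],
    [-1, [0.017, 0, -0.08], [0, 0.051, 0]],
    [-1, [0.013, 0, -0.06], [0, 0.038, 0]]
  ]
}}

```text
t: 16.05
ee_pos: [488.6, 40.9, 211.9]
orientation: [-0.288, -2.394, -0.11]
ft_force: [-3.3, -0.4, 2.5]
width: 23.6
grasp_force: 30.0
```

Request:
{"method": "jog_arm", "body": {
  "commands": [
    [-1, [0, 0, 0], [0, 0, 0]],
    [-1, [0, 0, 0], [0, 0, 0]]
  ]
}}

```text
t: 16.25
ee_pos: [488.4, 41.0, 211.4]
orientation: [-0.289, -2.395, -0.11]
ft_force: [-3.2, -0.5, 1.8]
width: 24.0
grasp_force: 30.0
```

```bash
python3 - <<'E'
from h import *
cov()
X=np.array([np.cos(.239),-np.sin(.239),0])
for n in("top","scene"):
    im,P=cloud(n);H,S,V=cv2.split(cv2.cvtColor(im,cv2.COLOR_BGR2HSV)); L=(P-np.array([664.1,-1,114]))
    lx=L@X; ly=L@np.array([np.sin(.239),np.cos(.239),0])
    m=((H<6)|(H>174))&(S>130)&(abs(ly-136)<12)&(L[...,2]>10)&(lx<-10)&(lx>-170)
    k=np.polyfit(lx[m],L[...,2][m],1)
    for _ in range(4): ok=m&(abs(L[...,2]-np.polyval(k,lx))<7); k=np.polyfit(lx[ok],L[...,2][ok],1)
    print(n,ok.sum(),"set arm",np.arctan(-k[0]))
    t=(np.hypot(P[...,0]-449,P[...,1]+378)<45)&(P[...,2]>50)&(P[...,2]<75); print("tin",t.sum(),np.nanmedian(P[t],0))
    cv2.imwrite(f"pics/f_{n}.png",cv2.resize(im[100:300,180:440],None,fx=3,fy=3))
E
```

```text
tilt 0.7317259877630655 grip 23.982383953583348 30.001259744167328 F [-3.2 -0.5  1.8] t 16.25
grip rel -149.31894015831762 -0.8308853019102349 132.30704042634542 ang 0.7250654718254262
top 143 135 cover ang 0.707499947477333
scene 1371 1329 cover ang 0.7231239109220537
top 60 set arm 0.7471418460893885
tin 196 [ 448.6652056  -376.81722654   63.18951277]
scene 57 set arm 0.7086192021454435
tin 191 [ 454.14224985 -381.48112866   63.67009134]
```

View pics/f_scene.png

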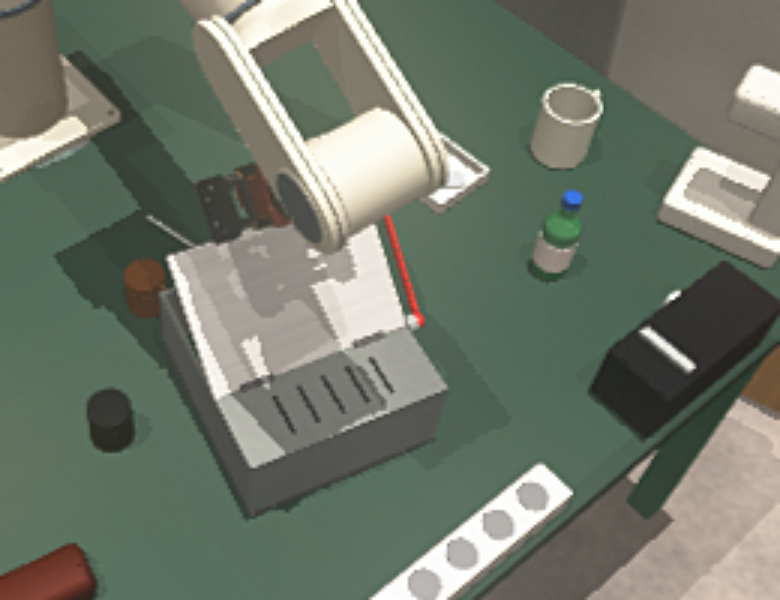

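The picture shows the cover raised parallel to the red arm at (405,270), held by the fingers. The cover measures about 0.72 rad and the set arm about 0.73. The tin is on the mat, so I'm handing in.

```bash
python3 -c "
from h import *
print(close_job())"
```

```text
the job is handed in; nothing more can be done
None
```

I handed the job in at about 16 s of the 53 s allowed, but `close_job()` returned no verdict: the tin stands upright and released near the centre of the yellow mat, and the fingers hold the cover with 30 N at about 0.72 rad against about 0.73 rad for the set arm.

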